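# Park the coffee dripper and clear the cup

### The arm

A 6-joint arm with a two-finger parallel gripper is mounted at the origin on the work surface. World frame = base frame: x ahead of the robot, y to its left, z up, the work surface at z = 0. Lengths are in mm, angles in rad, forces in N, time in s.
With the tool pointing down it reaches from about 250 to 775 mm from the base axis. Payload 8.9 kg.
Tool frame: the origin (TCP) lies between the finger pads; the fingertips stand 22 mm ahead of it and the grasp point (between the pads) lies 3 mm ahead of it (tip_reach is the distance from the TCP to the fingertips, in mm); z points along the fingers, y is the line along which they close (so a half turn about z gives the same grasp; the last joint's range is limited). The gripper opens to 85 mm and grips with 20 to 120 N. Pads are 22 mm wide; open, the fingers measure 114 mm over their backs; the gripper's body (76 mm by 85 mm) begins 54 mm behind the grasp point. The pads swing forward as they close: fully open they stand 13 mm farther back than shut.
Start: joints at [-1.371, 0.291, -0.153, 1.127, 0, 1.431], TCP at [174.488, -495.154, 253.305] pointing down, gripper open.
Joint ranges: [-2.52, 2.52], [-0.91, 1.74], [-1.3, 1.37], [-1.96, 2.02], [-1.52, 1.47], [-3.14, 3.14]. Speed limits (rad/s): [2.22, 2.22, 2.79, 3.14, 3.14, 3.14].

### API

Orientations are given as a rotation vector (axis times angle).
In Python, from workcell import get_state, read_camera, camera_params, sign_off, tip_reach gives the robot as it stands.
- The arm moves only by the tool apply_moves, never from a script. Its argument "plan" is a list of rows, each an object with "grip": the opening, from 0 (shut) to 1 (fully open); "delta_pos": the shift along the tool's x, y, z as a fraction of full scale, a list of three; "rot": the turn, a rotation vector about the tool's x, y, z as a fraction of full scale, a list of three. In form: [{"grip": grip, "delta_pos": [x, y, z], "rot": [ax, ay, az]}, ...]. A call has 1 to 8 rows; each row is the pose to reach, as a shift and turn from the pose commanded when the call began, along the tool's axes at that moment; what a row does not reach only later rows make up. Full scale, the value 1, is 300 mm for a shift and 45 degrees for a turn. A row lasts 1/12 s, in which the tool goes at most 41.7 mm and 7.16 degrees, less where a joint would pass 70% of its speed; a pose out of reach is approached as far as the arm can. A call with a number of a shift or a turn outside -1 to 1 is refused whole. A call with a gripper value outside its range is refused whole. The fingers move at their own pace and stop on an object; "newtons" is the grip in N (left out, the last holds). Time passes only in rows, so rows that repeat a pose let the fingers close. It gives the time, the measured TCP pose, the force, the opening and the grip force at its end, in the units of the state.
- get_state(): the state, without advancing time (a new reading comes with each control period).
- read_camera(name): name is "scene" or "top" or "wrist"; returns (picture, depth): 420x560x3 uint8, red, green, blue; 420x560 float32, mm along the optical axis (not along the pixel's ray), 0 where there is no reading.
- camera_params(name): a dict with "K" (3x3 intrinsics, pixels), "cam_to_world" (4x4, takes a point from camera to world coordinates). Camera axes: x right, y down, z forward; pixel columns grow to the right and rows downward; lengths in mm; the calibration is good to about 2 mm. A picture is of the moment at which its call begins: read the wrist's pose just before it. camera_params takes no time and is no camera call; for the wrist camera it gives the pose at the moment of the call.
- sign_off(): hands the job in; it is judged then, once.
The state is a dict: "time_s": time; "joints": joint angles; "joint_vel": joint speeds; "effort": joint torques, N m; "position": TCP position; "eef_rot": TCP orientation; "ft_force": force on the tool from outside, world axes, zero at the start; "torque": the same for the moment, N m; "width": finger opening in mm; "grip_force": force on a finger pad.
Only numpy, scipy, OpenCV 4.12 (cv2) and the standard library are available. Lean on these libraries where they do the work, as an engineer would, in place of code of your own. Each camera call takes 0.05 s, during which the arm holds its last target. There are 200 camera calls.

### The job

Clear up the pour-over coffee stand: pull up the red sprung knob, swing the dripper arm until the dripper is over the white drip bowl, and let the pin drop fully home in the hole there. Then take the empty blue cup from the place where the dripper had been and set it down gently, upright, inside the grey tray. Leave the bowl, the jar, the bottle and the tin where they are.

Things in the scene. Friction and masses are not known exactly. Their poses are not given: they have to be found in the camera images.
- stand: Fixed stand: wooden foot 136 mm across, 14 mm thick; steel column 24 mm thick, 146 mm tall; level steel index plate (curved strip 82 to 118 mm from the column axis, top 110 mm above the counter) on the side away from the cup, with three holes 13 mm wide, 100 mm from the axis, 60 degrees apart. Origin on the counter on the column axis; x points from column to cup, z up.
- dripper_arm (a joint): Angle of the swinging arm about the column (rad): 0 at the start, positive counter-clockwise from above; holes at -1.047, 0, +1.047, stops at 1.13. Wooden arm 22 mm wide, 10 mm thick, underside 120 mm up; it turns easily when the pin is out, and stays where left. Its one end carries the dripper, the other, opposite end the pin, 100 mm from the column axis.
- index_pin (a joint): Height of the sprung pin carried by the arm (m): 0 fully home in a hole, 0.014 when its tip rests on the plate's top, 0.020 fully pulled up (stop). It must be above 0.014 for the arm to turn. A spring pushes it down: 4 N when home, 8 N fully up. Pin 10 mm thick with a round tip; on release it springs down by itself.
- knob (a point): Middle of the pin's red round knob, on its axis: the knob is 32 mm across and 34 mm tall, its underside 150 mm and top 184 mm above the counter when the pin is home; it moves up with the pin and round with the arm. Below the knob are the bare 10 mm pin and a 24 mm wide collar whose top is 136 mm above the counter.
- spout (a point): Centre of the outlet under the white ceramic cone dripper, on the dripper's axis, 160 mm from the column axis, 100 mm above the counter; moves with the arm. The dripper is 36 mm wide at the outlet, 104 mm across its top, which is 185 mm above the counter.
- hole_start (a point): Mouth of the middle hole of the index plate, where the pin sits at the start (on the plate's top, 110 mm above the counter).
- hole_plus (a point): Mouth of the hole in which the pin sits when the arm angle is +1.047 (dripper on the stand's +y side).
- hole_minus (a point): Mouth of the hole in which the pin sits when the arm angle is -1.047 (dripper on the stand's -y side).
- cup: Empty blue ceramic cup without a handle, 62 mm across, 85 mm tall, walls 4 mm, 140 to 280 g, standing upright on the counter under the dripper, with 15 mm between its rim and the dripper. Origin at the centre of its underside, z up.
- drip_bowl: White round bowl, 110 mm across, 45 mm tall, on the counter under one of the two side places of the dripper. Origin at the centre of its underside.
- jar: Amber glass jar with green lid, 68 mm across, 150 mm tall, on the counter at the other side place: it would be struck by the dripper. Origin at the centre of its underside.
- bottle: Green glass bottle, 72 mm across, 260 mm tall, standing at the left. Origin at the centre of its underside.
- tin: Red and steel tin, 80 mm across, 105 mm tall, standing at the right, far side. Origin at the centre of its underside.
- tray: Grey plastic tray with dark stripes, fixed on the counter: 200 mm along its x, 160 mm along its y, floor 5 mm thick, rim 16 mm tall and 5 mm thick. Origin at the centre of its underside, z up.
Not all that is in view belongs to the job. Several things have the shape of the drip_bowl; the one meant has the colours described above.

How it is judged:
By the outcome, as a careful person would: the job done as asked, in the order asked, and still so for the second after the job is handed in, with the robot touching nothing.
It also fails if it takes over 58 s, if anything falls off the work surface, if the arm or the gripper's body presses on something with over 40 N, if the wrist force passes 120 N, or if a joint passes its speed limit or range.

## Working session

There is one attempt and no reset: what is moved stays moved. The work goes in short steps, Python scripts to look and compute and a tool call to move; the robot and the scene stay as the last step left them, time stands still between calls to the robot, and variables do not carry over. Pictures are saved under pics/ and viewed, at most 10 in all, crops included, and the job is handed in when it is done.

Besides the shell and the picture viewer there is one more tool, called after "Request:" as a command line: name --argument value ..., lists and objects as JSON in quotes. apply_moves: Moves the arm, as the interface text tells. Its arguments: {"type":"object","properties":{"plan":{"type":"array","items":{"type":"object","properties":{"grip":{"type":"number"},"delta_pos":{"type":"array","items":{"type":"number","minimum":-1,"maximum":1}},"rot":{"type":"array","items":{"type":"number","minimum":-1,"maximum":1}}}}},"newtons":{"type":"number"}},"required":["plan"]}

```bash
mkdir -p pics
cat > h.py <<'E'
import numpy as np, cv2
from workcell import *
def cam(n):
    p=camera_params(n); im,d=read_camera(n); return im,d,np.array(p["K"]),np.array(p["cam_to_world"])
def pts(d,K,T):
    v,u=np.mgrid[:d.shape[0],:d.shape[1]]
    P=np.stack([(u-K[0,2])/K[0,0]*d,(v-K[1,2])/K[1,1]*d,d],-1)
    return P@T[:3,:3].T+T[:3,3]
def ray(u,v,z,K,T):
    r=T[:3,:3]@np.array([(u-K[0,2])/K[0,0],(v-K[1,2])/K[1,1],1]); return T[:3,3]+r*(z-T[2,3])/r[2]
E
python3 - <<'E'
from h import *
for n in("scene","top"):
    im,d,K,T=cam(n); cv2.imwrite(f"pics/{n}0.png",im[:,:,::-1]); np.savez(f"{n}0.npz",im=im,d=d,K=K,T=T); print(n,T.round(2))
print(get_state())
E
```

```text
scene [[ 7.00000e-01  5.90000e-01 -4.00000e-01  1.11941e+03]
 [ 7.10000e-01 -5.80000e-01  4.00000e-01 -5.70190e+02]
 [ 1.00000e-02 -5.60000e-01 -8.30000e-01  1.44854e+03]
 [ 0.00000e+00  0.00000e+00  0.00000e+00  1.00000e+00]]
top [[ 0.00000e+00 -1.00000e+00  9.00000e-02  3.81780e+02]
 [-1.00000e+00 -1.00000e-02 -1.00000e-02  7.05900e+01]
 [ 1.00000e-02 -9.00000e-02 -1.00000e+00  1.51582e+03]
 [ 0.00000e+00  0.00000e+00  0.00000e+00  1.00000e+00]]
{'time_s': 0.1, 'joints': array([-1.37130169e+00,  2.91208854e-01, -1.54033575e-01,  1.12669850e+00,
       -3.62161807e-05,  1.43151768e+00]), 'joint_vel': array([-1.49263482e-03, -5.92615497e-05,  1.43387251e-03,  2.75033200e-04,
       -1.12666160e-03, -7.56223295e-04]), 'effort': array([ 1.94812455e-03, -5.37979066e+01,  3.31918824e+01,  9.35840537e-03,
       -1.68082806e-04,  3.33882511e-06]), 'position': array([ 174.4053156 , -494.80374962,  252.8040042 ]), 'eef_rot': array([-3.09550464e+00, -5.29410135e-01,  1.10946296e-04]), 'ft_force': array([-0.47377776,  0.62166839, -0.55821408]), 'torque': array([ 0.04104348,  0.05229609, -0.00326667]), 'grip_force': 0.0, 'width': 84.93358594908896}
```

View pics/scene0.png

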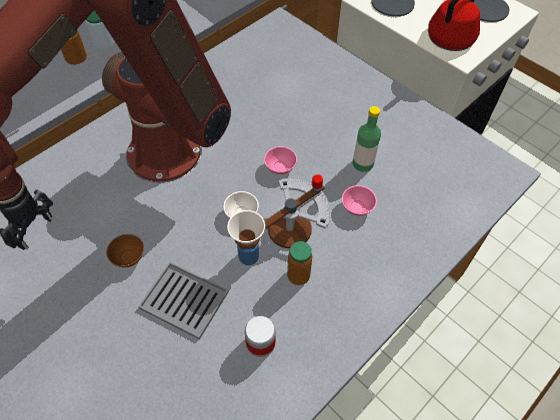

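View pics/top0.png

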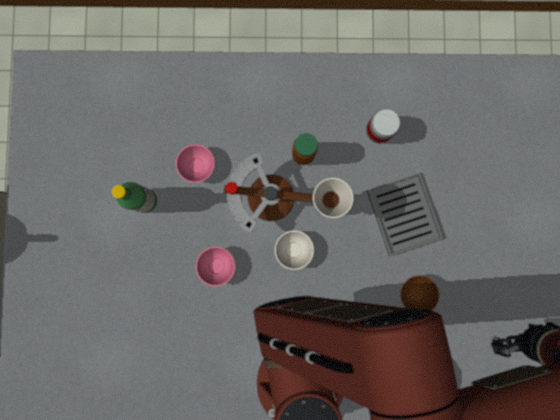

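The scene shows the knob at (317,181), the dripper at (246,228), the cup at (248,255) and the tray at (184,300). In the top view the knob is at (231,188), the dripper at (333,198), the tray at (405,214) and the jar at (305,149).

Bowl-shaped candidates in the top view are pink (195,163), pink (216,267), brown (420,293) and white (294,250). The white one at (294,250) fits by colour and by standing at a side place. The enlarged crop below is to confirm it.

Run:
```python
from h import *
def blob(m,mn=15):
    n,l,s,c=cv2.connectedComponentsWithStats(m.astype(np.uint8)); return [(i,s[i,4],c[i].round(1)) for i in range(1,n) if s[i,4]>=mn],l
for n in("top","scene"):
    f=np.load(n+"0.npz"); im,d,K,T=[f[k] for k in("im","d","K","T")]; P=pts(d,K,T)
    H=cv2.cvtColor(im,cv2.COLOR_RGB2HSV); h,s,v=cv2.split(H)
    ok=d>0
    ok&=(P[...,0]>150)&(P[...,0]<900)&(abs(P[...,1])<500)
    masks=dict(red=((h<6)|(h>174))&(s>180)&(v>100)&(P[...,2]>140)&(P[...,2]<200),blue=(h>95)&(h<118)&(s>120)&(P[...,2]>15),white=(s<60)&(v>150)&(P[...,2]>20),green=(h>55)&(h<90)&(s>90)&(P[...,2]>130),hi=(P[...,2]>25))
    for k,m in masks.items():
        b,l=blob(m&ok)
        for i,a,c in b:
            q=P[l==i]; zt=np.percentile(q[:,2],95); t=q[q[:,2]>zt-8]
            print(n,k,a,c,"med",np.median(q,0).round(),"lo",q.min(0).round(),"hi",q.max(0).round(),"topmid",((t.min(0)+t.max(0))/2).round())
    if n=="top":
        m=(P[...,2]>8)&(P[...,2]<25)&ok; b,l=blob(m,60)
        m2=np.isin(l,[i for i,a,c in b if 370<c[0]<450 and 160<c[1]<265]); r=cv2.minAreaRect(P[m2][:,:2].astype(np.float32)); print("tray",r)
        # column / arm: points z 120-150 near stand
        cv2.imwrite("pics/crop.png",cv2.resize(im[130:290,170:370,::-1],None,fx=4,fy=3.75,interpolation=cv2.INTER_CUBIC))
```

```text
top red 98 [231.1 187.6] med [529. 185. 183.] lo [517. 170. 177.] hi [543. 201. 192.] topmid [529. 186. 186.]
top white 520 [385.8 121.8] med [ 722. -229.  105.] lo [ 687. -263.   96.] hi [ 760. -194.  114.] topmid [ 723. -228.  108.]
top white 462 [341.5 194.5] med [ 519. -102.  173.] lo [ 456. -123.  127.] hi [557. -26. 192.] topmid [507. -74. 186.]
top white 305 [300.9 247.2] med [383. -11.  39.] lo [319. -33.  20.] hi [425.  73.  54.] topmid [372.  20.  47.]
top green 357 [305.9 144.2] med [650.  -7. 149.] lo [623. -34. 139.] hi [678.  19. 157.] topmid [650.  -7. 152.]
top green 451 [132.7 196.6] med [503. 434. 175.] lo [478. 413. 134.] hi [543. 475. 231.] topmid [510. 442. 215.]
top hi 826 [383.  125.3] med [ 714. -222.  102.] lo [ 682. -267.   26.] hi [ 762. -188.  114.] topmid [ 722. -229.  107.]
top hi 623 [304.5 148.1] med [641.  -5. 147.] lo [617. -39.  26.] hi [680.  27. 157.] topmid [651.  -7. 151.]
top hi 456 [193.1 161.3] med [626. 311.  39.] lo [561. 247.  25.] hi [670. 354.  52.] topmid [615. 300.  46.]
top hi 3490 [282.9 194.1] med [518.  92. 129.] lo [ 420. -123.   
[... 1898 characters left out ...]

scene hi 355 [280.3 157. ] med [309. 256.  38.] lo [268. 183.  25.] hi [380. 293.  56.] topmid [324. 237.  49.]
scene hi 3496 [275.2 213.4] med [514.  59. 124.] lo [ 314. -126.   25.] hi [628. 208. 194.] topmid [503.  37. 185.]
scene hi 374 [359.2 196.8] med [599. 321.  39.] lo [557. 241.  25.] hi [665. 355.  56.] topmid [611. 297.  48.]
scene hi 447 [123.1 247.1] med [ 219. -326.   39.] lo [ 191. -384.   25.] hi [ 301. -277.   55.] topmid [ 246. -331.   48.]
scene hi 848 [299.3 261.1] med [660. -24. 126.] lo [617. -45.  25.] hi [682.  21. 159.] topmid [647. -10. 152.]
scene hi 973 [259.8 334.8] med [ 729. -240.  103.] lo [ 681. -272.   25.] hi [ 760. -193.  113.] topmid [ 719. -232.  107.]
```

View pics/crop.png

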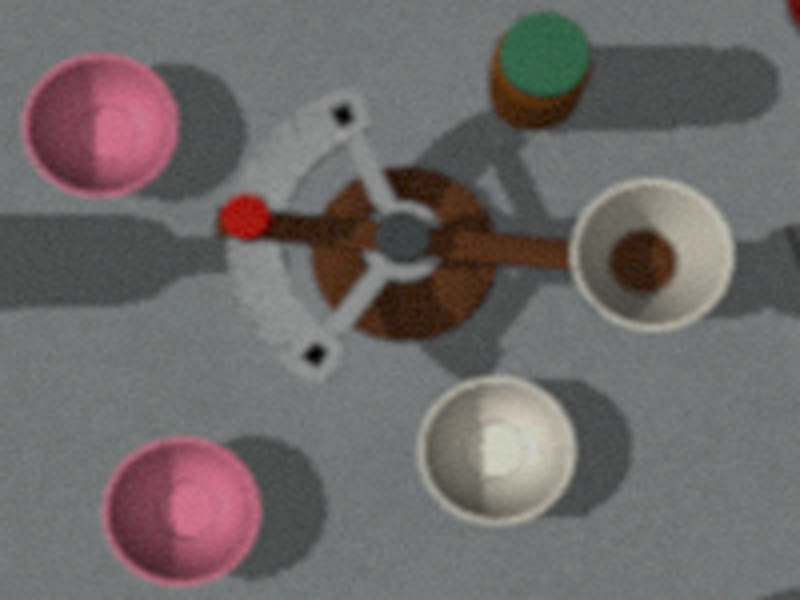

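The crop shows the white bowl at crop (497,449), by the lower side place of the index plate; the jar is at the upper one. It's the bowl meant, which puts the target on the stand's -y side, so the arm must swing -60° (clockwise). Moving toward the knob now.

Request:
apply_moves --plan '[{"grip": 0.8,"delta_pos": [0.82,-0.76,-0.05],"rot": [0,0,-1]},{"grip": 0.8,"delta_pos": [0.82,-0.76,-0.05],"rot": [0,0,-1]},{"grip": 0.8,"delta_pos": [0.82,-0.76,-0.05],"rot": [0,0,-1]},{"grip": 0.8,"delta_pos": [0.82,-0.76,-0.05],"rot": [0,0,-1]},{"grip": 0.8,"delta_pos": [0.82,-0.76,-0.05],"rot": [0,0,-1]},{"grip": 0.8,"delta_pos": [0.82,-0.76,-0.05],"rot": [0,0,-1]},{"grip": 0.8,"delta_pos": [0.82,-0.76,-0.05],"rot": [0,0,-1]},{"grip": 0.8,"delta_pos": [0.82,-0.76,-0.05],"rot": [0,0,-1]}]'

```text
time_s: 0.77
position: [329.8, -198.6, 268.2]
eef_rot: [2.656, 1.677, 0.0]
ft_force: [1.5, -0.8, 0.1]
width: 68.3
grip_force: 0.0
```

```bash
cat >> h.py <<'E'
from scipy.spatial.transform import Rotation as Ro
def to(target,head=None):
    """shift/turn fractions from the present pose to TCP target (tool down, tool-x heading in deg)"""
    s=get_state(); R=Ro.from_rotvec(s["eef_rot"]); M=R.as_matrix()
    h=np.degrees(np.arctan2(M[1,0],M[0,0]))
    if head is None: head=h
    G=Ro.from_matrix(np.array([[np.cos(a:=np.radians(head)),np.sin(a),0],[np.sin(a),-np.cos(a),0],[0,0,-1]]))
    print("t",round(s["time_s"],2),"pos",s["position"].round(1),"head",h.round(1),"F",s["ft_force"].round(1),"w",round(s["width"],1),"j",s["joints"].round(2))
    print("dpos",(M.T@(np.array(target)-s["position"])/300).round(3),"rot",((R.inv()*G).as_rotvec()/np.radians(45)).round(3))
E
python3 -c "
from h import *
to([530,183,260],84.4)"
```

```text
t 0.77 pos [ 329.8 -198.6  268.2] head 64.5 F [ 1.5 -0.8  0.1] w 68.3 j [-0.73  0.01 -0.45  1.11  0.    1.28]
dpos [1.435 0.056 0.028] rot [ 0.    -0.    -0.441]
```

Request:
apply_moves --plan '[{"grip": 0.75,"delta_pos": [1,0.04,0],"rot": [0,0,-0.44]},{"grip": 0.75,"delta_pos": [1,0.04,0],"rot": [0,0,-0.44]},{"grip": 0.75,"delta_pos": [1,0.04,0],"rot": [0,0,-0.44]},{"grip": 0.75,"delta_pos": [1,0.04,0],"rot": [0,0,-0.44]},{"grip": 0.75,"delta_pos": [1,0.04,0],"rot": [0,0,-0.44]},{"grip": 0.75,"delta_pos": [1,0.04,0],"rot": [0,0,-0.44]},{"grip": 0.75,"delta_pos": [1,0.04,0],"rot": [0,0,-0.44]},{"grip": 0.75,"delta_pos": [1,0.04,0],"rot": [0,0,-0.44]}]'

```text
time_s: 1.43
position: [471.8, 69.6, 267.8]
eef_rot: [-2.326, -2.111, -0.003]
ft_force: [-0.9, -0.9, -0.1]
width: 64.1
grip_force: 0.0
```

```bash
python3 -c "
from h import *
to([530,183,260],84.4)"
```

```text
t 1.43 pos [471.8  69.6 267.8] head 84.4 F [-0.9 -0.9 -0.1] w 64.1 j [-0.01  0.19 -0.25  1.13  0.    1.66]
dpos [0.395 0.157 0.027] rot [ 0.001 -0.002  0.001]
```

Request:
apply_moves --plan '[{"grip": 0.75,"delta_pos": [0.4,0.155,0],"rot": [0,0,0]},{"grip": 0.75,"delta_pos": [0.4,0.155,0],"rot": [0,0,0]},{"grip": 0.75,"delta_pos": [0.4,0.155,0],"rot": [0,0,0]},{"grip": 0.75,"delta_pos": [0.4,0.155,0],"rot": [0,0,0]},{"grip": 0.75,"delta_pos": [0.4,0.155,0],"rot": [0,0,0]}]'

```text
time_s: 1.85
position: [528.6, 181.4, 267.2]
eef_rot: [-2.327, -2.109, 0.002]
ft_force: [0.8, -0.9, 0.1]
width: 63.6
grip_force: 0.0
```

```bash
cat > look.py <<'E'
from h import *
import sys
im,d,K,T=cam("wrist"); cv2.imwrite(f"pics/{sys.argv[1]}.png",im[:,:,::-1]); P=pts(d,K,T); np.savez("w.npz",im=im,d=d,K=K,T=T)
E
python3 - <<'E'
import sys; sys.argv=["","w1"]
exec(open("look.py").read())
h,s,v=cv2.split(cv2.cvtColor(im,cv2.COLOR_RGB2HSV))
m=(((h<6)|(h>174))&(s>170)&(v>80)).astype(np.uint8)
n,l,st,c=cv2.connectedComponentsWithStats(m); i=1+st[1:,4].argmax()
q=P[(l==i)&(abs(P[...,2]-184)<6)]; print(st[i],c[i],len(q),np.median(q,0).round(1),((q.min(0)+q.max(0))/2).round(1))
(x,y),r=cv2.minEnclosingCircle(np.argwhere((l==i)&(abs(P[...,2]-184)<6))[:,::-1].astype(np.float32)); k=ray(x,y,184,K,T); print(x,y,r,k)
to([k[0],k[1],172],84.4)
E
```

```text
[ 259  206   46   42 1147] [282.25806452 229.18744551] 1144 [529.4 182.2 183.7] [528.8 183.8 183.5]
280.9662780761719 226.69662475585938 23.1486759185791 [528.76147253 184.28308445 184.        ]
t 1.9 pos [528.  180.  267.4] head 84.3 F [-0.6 -0.2  0.7] w 64.0 j [ 0.2   0.35 -0.03  1.19 -0.    1.87]
dpos [0.015 0.001 0.318] rot [-0.002  0.001 -0.002]
```

View pics/w1.png

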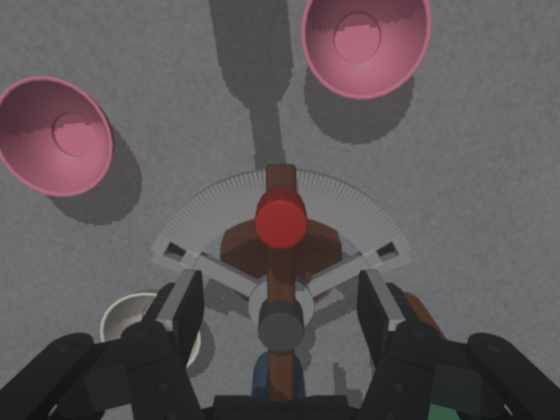

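The wrist view shows the knob centred at (281,218), with the column at (281,325) and the arm running straight between the fingers. I'll descend now.

Request:
apply_moves --plan '[{"grip": 0.75,"delta_pos": [0.012,0,0.12],"rot": [0,0,0]},{"grip": 0.75,"delta_pos": [0.012,0.0,0.22],"rot": [0,0,0]},{"grip": 0.75,"delta_pos": [0.012,0.0,0.3],"rot": [0,0,0]},{"grip": 0.75,"delta_pos": [0.012,0,0.317],"rot": [0,0,0]},{"grip": 0.75,"delta_pos": [0.012,0,0.317],"rot": [0,0,0]}]'

```text
time_s: 2.32
position: [527.3, 181.7, 172.1]
eef_rot: [-2.331, -2.104, 0.005]
ft_force: [0.0, 0.2, -0.1]
width: 64.1
grip_force: 0.0
```

```bash
python3 -c "
from h import *
f=np.load('w.npz'); print(ray(281,325,146,f['K'],f['T']))
to([529,183.5,171],84.4)"
```

```text
[519.70729891  91.47697151 146.        ]
t 2.32 pos [527.3 181.7 172.1] head 84.1 F [ 0.   0.2 -0.1] w 64.1 j [ 0.2   0.41 -0.2   0.96 -0.    1.87]
dpos [0.006 0.005 0.004] rot [-0.004  0.002 -0.006]
```

Request:
apply_moves --plan '[{"grip": 0,"delta_pos": [0.005,0.005,0.004],"rot": [0,0,0]},{"grip": 0,"delta_pos": [0.005,0.005,0.004],"rot": [0,0,0]},{"grip": 0,"delta_pos": [0.005,0.005,0.004],"rot": [0,0,0]},{"grip": 0,"delta_pos": [0.005,0.005,0.004],"rot": [0,0,0]},{"grip": 0,"delta_pos": [0.005,0.005,0.004],"rot": [0,0,0]},{"grip": 0,"delta_pos": [0.005,0.005,0.004],"rot": [0,0,0]}]' --newtons 60

```text
time_s: 2.82
position: [530.9, 184.7, 173.9]
eef_rot: [2.33, 2.106, 0.003]
ft_force: [-4.2, -0.9, 7.8]
width: 30.9
grip_force: 58.7
```

Request:
apply_moves --plan '[{"grip": 0,"delta_pos": [0,0,-0.02],"rot": [0,0,0]},{"grip": 0,"delta_pos": [0,0,-0.04],"rot": [0,0,0]},{"grip": 0,"delta_pos": [0,0,-0.06],"rot": [0,0,0]},{"grip": 0,"delta_pos": [0,0,-0.06],"rot": [0,0,0]}]'

```text
time_s: 3.15
position: [530.8, 184.6, 191.1]
eef_rot: [2.33, 2.106, 0.001]
ft_force: [0.9, 0.1, -7.5]
width: 30.4
grip_force: 59.9
```

```bash
python3 -c "
from h import *
to([529,183.5,190],84.4)
im,d,K,T=cam('scene'); cv2.imwrite('pics/s2.png',cv2.resize(im[130:290,220:380,::-1],(640,600)))"
```

```text
t 3.15 pos [530.8 184.6 191.1] head 84.2 F [ 0.9  0.1 -7.5] w 30.4 j [ 0.2   0.4  -0.16  1.01 -0.    1.88]
dpos [-0.004 -0.006  0.004] rot [ 0.001 -0.    -0.004]
```

View pics/s2.png

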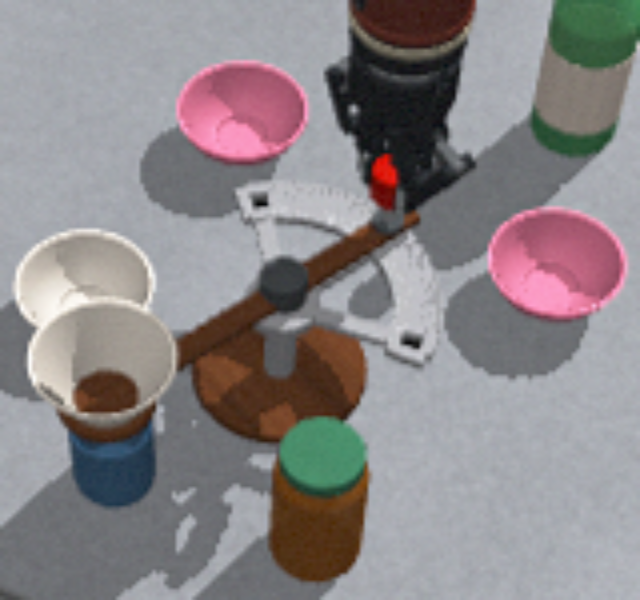

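The scene crop shows the pin lifted, and the pull force of 7.5 N agrees with about 18 mm. Next I'll swing the arm clockwise from above along the arc, 30° per call.

Request:
apply_moves --plan '[{"grip": 0,"delta_pos": [-0.0013,0.029,0],"rot": [0,0,0.111]},{"grip": 0,"delta_pos": [-0.005,0.058,0],"rot": [0,0,0.222]},{"grip": 0,"delta_pos": [-0.0114,0.0863,0],"rot": [0,0,0.333]},{"grip": 0,"delta_pos": [-0.02,0.114,0],"rot": [0,0,0.444]},{"grip": 0,"delta_pos": [-0.031,0.141,0],"rot": [0,0,0.556]},{"grip": 0,"delta_pos": [-0.0447,0.1667,0],"rot": [0,0,0.667]},{"grip": 0,"delta_pos": [-0.0447,0.1667,0],"rot": [0,0,0.667]}]'

```text
time_s: 3.78
position: [579.4, 165.2, 189.2]
eef_rot: [2.801, 1.423, -0.002]
ft_force: [0.9, 1.1, -8.0]
width: 30.7
grip_force: 60.6
```

```bash
python3 -c "
from h import *
a=np.radians(84.4-60)
to([520.5+100*np.cos(a),84.5+100*np.sin(a),191],24.4)"
```

```text
t 3.78 pos [579.4 165.2 189.2] head 53.9 F [ 0.9  1.1 -8. ] w 30.7 j [ 0.16  0.48 -0.04  1.05 -0.    2.36]
dpos [-0.043  0.164 -0.006] rot [-0.     0.001  0.655]
```

Request:
apply_moves --plan '[{"grip": 0,"delta_pos": [-0.0013,0.029,0],"rot": [0,0,0.111]},{"grip": 0,"delta_pos": [-0.005,0.058,0],"rot": [0,0,0.222]},{"grip": 0,"delta_pos": [-0.0114,0.0863,0],"rot": [0,0,0.333]},{"grip": 0,"delta_pos": [-0.02,0.114,0],"rot": [0,0,0.444]},{"grip": 0,"delta_pos": [-0.031,0.141,0],"rot": [0,0,0.556]},{"grip": 0,"delta_pos": [-0.0447,0.1667,0],"rot": [0,0,0.667]},{"grip": 0,"delta_pos": [-0.0447,0.1667,0],"rot": [0,0,0.667]}]'

```text
time_s: 4.37
position: [610.9, 124.9, 189.1]
eef_rot: [3.073, 0.653, -0.003]
ft_force: [-1.2, 0.5, -7.6]
width: 30.4
grip_force: 60.7
```

Run:
```python
from h import *
a=np.radians(84.4-60)
to([520.5+100*np.cos(a),84.5+100*np.sin(a),191],24.4)
# hole mouths from the first top view
f=np.load("top0.npz"); im=f["im"]; g=im.max(2)
for (x,y) in((255.5,158.5),(249,224.5)):
    x0,y0=int(x)-5,int(y)-5; w=np.clip(90-g[y0:y0+11,x0:x0+11].astype(float),0,None); v,u=np.mgrid[y0:y0+11,x0:x0+11]
    u,v=(u*w).sum()/w.sum(),(v*w).sum()/w.sum(); print(u,v,ray(u,v,108,f["K"],f["T"]))
```

```text
t 4.37 pos [610.9 124.9 189.1] head 24.0 F [-1.2  0.5 -7.6] w 30.4 j [ 0.08  0.52  0.02  1.08 -0.    2.81]
dpos [ 0.003 -0.002 -0.006] rot [-0.001  0.003 -0.009]
255.27811366384523 160.24788391777508 [613.32156441 127.38301639 108.        ]
248.28555555555556 224.11555555555555 [440.73837514 144.49651085 108.        ]
```

Hole, pin and swing angle all agree to within about 2 mm. I'll lower while still gripping, and the force will show whether the pin enters.

Request:
apply_moves --plan '[{"grip": 0,"delta_pos": [0,0,0.012],"rot": [0,0,0]},{"grip": 0,"delta_pos": [0,0,0.024],"rot": [0,0,0]},{"grip": 0,"delta_pos": [0,0,0.036],"rot": [0,0,0]},{"grip": 0,"delta_pos": [0,0,0.036],"rot": [0,0,0]},{"grip": 0,"delta_pos": [0,0,0.036],"rot": [0,0,0]}]'

```text
time_s: 4.78
position: [610.6, 126.1, 178.7]
eef_rot: [3.071, 0.66, -0.003]
ft_force: [-5.0, -3.5, -6.5]
width: 30.3
grip_force: 61.0
```

Request:
apply_moves --plan '[{"grip": 0,"delta_pos": [0,0,0.008],"rot": [0,0,0]},{"grip": 0,"delta_pos": [0,0,0.013],"rot": [0,0,0]},{"grip": 0,"delta_pos": [0,0,0.013],"rot": [0,0,0]},{"grip": 0.7,"delta_pos": [0,0,0.013],"rot": [0,0,0]},{"grip": 0.7,"delta_pos": [0,0,0.013],"rot": [0,0,0]},{"grip": 0.7,"delta_pos": [0,0,0.013],"rot": [0,0,0]},{"grip": 0.7,"delta_pos": [0,0,0.013],"rot": [0,0,0]},{"grip": 0.7,"delta_pos": [0,0,0.013],"rot": [0,0,0]}]'

```text
time_s: 5.45
position: [612.0, 126.2, 175.7]
eef_rot: [-3.072, -0.658, -0.002]
ft_force: [0.3, 0.1, 0.0]
width: 59.7
grip_force: 0.0
```

Request:
apply_moves --plan '[{"grip": 0.7,"delta_pos": [0,0,-0.1],"rot": [0,0,0]},{"grip": 0.7,"delta_pos": [0,0,-0.2],"rot": [0,0,0]},{"grip": 0.7,"delta_pos": [0,0,-0.3],"rot": [0,0,0]},{"grip": 0.7,"delta_pos": [0,0,-0.3],"rot": [0,0,0]}]'

```text
time_s: 5.78
position: [614.1, 126.3, 271.6]
eef_rot: [3.071, 0.658, 0.015]
ft_force: [0.2, 0.1, -0.3]
width: 59.6
grip_force: 0.0
```

Run:
```python
import sys; sys.argv=["","w2"]
exec(open("look.py").read())
h,s,v=cv2.split(cv2.cvtColor(im,cv2.COLOR_RGB2HSV))
m=((h<6)|(h>174))&(s>170)&(v>80)&(P[...,2]>174)
q=P[m]; print(len(q),np.median(q,0).round(1),np.percentile(q[:,2],[10,90]))
im,d,K,T=cam('scene'); cv2.imwrite('pics/s3.png',cv2.resize(im[130:290,220:380,::-1],(640,600)))
np.savez("s3.npz",im=im,d=d,K=K,T=T); P=pts(d,K,T)
h,s,v=cv2.split(cv2.cvtColor(im,cv2.COLOR_RGB2HSV))
q=P[(h>95)&(h<118)&(s>120)&(P[...,2]>78)&(P[...,0]>450)&(P[...,0]<560)&(abs(P[...,1]+75)<50)]; print("cup rim",len(q),q.min(0),q.max(0))
q=P[(s<60)&(v>130)&(abs(P[...,2]-185)<7)&(P[...,1]<100)&(P[...,0]>300)]; print("drip",len(q),q.min(0),q.max(0))
to([505,-75,250],24)
```

```text
1393 [610.2 124.5 183.8] [182.9088865  184.56072171]
cup rim 93 [ 472.11211247 -103.44728521   78.02145589] [530.8492314  -42.98432976  94.36297112]
drip 224 [319.46867171 -31.35124816 178.02780222] [422.78041954  72.43000193 190.6530296 ]
t 5.88 pos [612.4 126.2 266.6] head 24.2 F [-0.3  0.1 -1.4] w 59.5 j [0.09 0.48 0.16 1.25 0.   2.81]
dpos [-0.601  0.465  0.054] rot [ 0.001 -0.004  0.004]
```

View pics/s3.png

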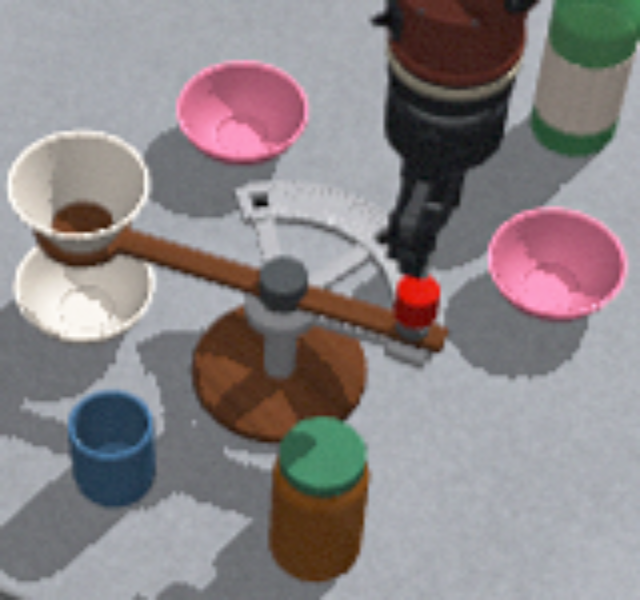

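Knob top is back at 184 mm, so the pin is fully home, and the dripper at (371,20) sits over the white bowl at (372,20). In the crop the dripper is above the bowl at (80,200) and the cup stands free at (112,445). The cup is next.

Request:
apply_moves --plan '[{"grip": 1,"delta_pos": [-0.607,0.455,0],"rot": [0,0,0]},{"grip": 1,"delta_pos": [-0.607,0.455,0],"rot": [0,0,0]},{"grip": 1,"delta_pos": [-0.607,0.455,0],"rot": [0,0,0]},{"grip": 1,"delta_pos": [-0.607,0.455,0],"rot": [0,0,0]},{"grip": 1,"delta_pos": [-0.607,0.455,0],"rot": [0,0,0]},{"grip": 1,"delta_pos": [-0.607,0.455,0],"rot": [0,0,0]},{"grip": 1,"delta_pos": [-0.607,0.455,0],"rot": [0,0,0]},{"grip": 1,"delta_pos": [-0.607,0.455,0],"rot": [0,0,0]}]'

```text
time_s: 6.55
position: [500.5, -73.8, 264.4]
eef_rot: [-3.072, -0.654, 0.001]
ft_force: [0.5, 0.8, -0.3]
width: 85.0
grip_force: 0.0
```

Run:
```python
import sys; sys.argv=["","w3"]
exec(open("look.py").read())
h,s,v=cv2.split(cv2.cvtColor(im,cv2.COLOR_RGB2HSV))
b=(h>95)&(h<120)&(s>110)
m=b&(abs(P[...,2]-85)<6)
q=np.argwhere(m)[:,::-1].astype(np.float32); (x,y),r=cv2.minEnclosingCircle(q); print(len(q),x,y,r,ray(x,y,85,K,T)); q=P[m]; print(q.min(0),q.max(0))
k=ray(x,y,85,K,T)
to([k[0],k[1],60],None)
```

```text
0 0.0 0.0 0.0 [546.51595323 167.51526746  85.        ]Traceback (most recent call last):
  File "<stdin>", line 6, in <module>
    return umr_minimum(a, axis, None, out, keepdims, initial, where)
ValueError: zero-size array to reduction operation minimum which has no identity
```

View pics/w3.png

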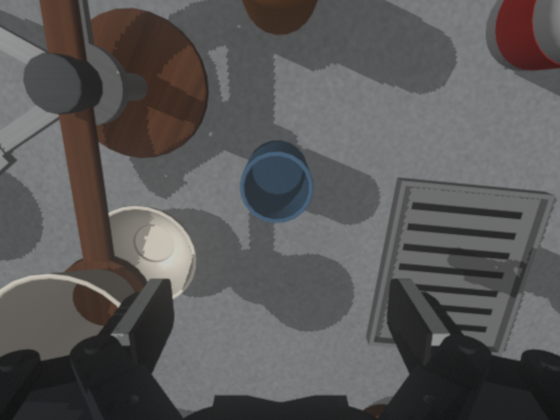

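The wrist view shows the open cup rim centred at about (277,186) px. The dripper at lower left is clear of the fingers, and the tray is at right around (460,265).

Run:
```python
from h import *
f=np.load("w.npz"); im,d,K,T=[f[k] for k in("im","d","K","T")]; P=pts(d,K,T)
r=im.astype(int); m=(r[...,2]-r[...,0]>15)&(abs(P[...,2]-85)<6); v,u=np.where(m&(np.mgrid[:420,:560][0]<240))
(x,y),R=cv2.minEnclosingCircle(np.c_[u,v].astype(np.float32)); print(len(u),x,y,R)
k=ray(x,y,85,K,T); print(k); print(ray(277,186,85,K,T))
m=(P[...,2]>10)&(P[...,2]<22)&(np.mgrid[:420,:560][1]>355)&(P[...,1]<-150)&(P[...,1]>-420)
v,u=np.where(m); print("tray",cv2.minAreaRect(P[m][:,:2].astype(np.float32)))
to([k[0],k[1],60])
```

```text
1112 276.642822265625 186.44754028320312 36.80472183227539
[501.60772485 -69.85773574  85.        ]
[502.07865009 -69.97386394  85.        ]
tray ((508.51104736328125, -285.8802490234375), (467.38616943359375, 161.67762756347656), 18.678600311279297)
t 6.6 pos [501.  -73.1 264.5] head 24.1 F [ 0.3 -0.3 -0.1] w 85.5 j [-0.29  0.25 -0.18  1.14  0.    2.43]
dpos [ 0.007 -0.008  0.682] rot [-0.001  0.001 -0.   ]
```

Request:
apply_moves --plan '[{"grip": 1,"delta_pos": [0.007,-0.006,0.13],"rot": [0,0,0]},{"grip": 1,"delta_pos": [0.007,-0.006,0.26],"rot": [0,0,0]},{"grip": 1,"delta_pos": [0.007,-0.006,0.39],"rot": [0,0,0]},{"grip": 1,"delta_pos": [0.007,-0.006,0.5],"rot": [0,0,0]},{"grip": 1,"delta_pos": [0.007,-0.006,0.6],"rot": [0,0,0]},{"grip": 1,"delta_pos": [0.007,-0.006,0.67],"rot": [0,0,0]},{"grip": 1,"delta_pos": [0.007,-0.006,0.69],"rot": [0,0,0]},{"grip": 1,"delta_pos": [0.007,-0.006,0.69],"rot": [0,0,0]}]'

```text
time_s: 7.27
position: [501.4, -69.3, 56.5]
eef_rot: [-3.069, -0.66, 0.005]
ft_force: [-0.9, -0.3, 0.1]
width: 85.3
grip_force: 0.0
```

Request:
apply_moves --plan '[{"grip": 0.3,"delta_pos": [0,0,0],"rot": [0,0,0]},{"grip": 0.3,"delta_pos": [0,0,0],"rot": [0,0,0]},{"grip": 0.3,"delta_pos": [0,0,0],"rot": [0,0,0]},{"grip": 0.3,"delta_pos": [0,0,0],"rot": [0,0,0]},{"grip": 0.3,"delta_pos": [0,0,0],"rot": [0,0,0]},{"grip": 0.3,"delta_pos": [0,0,0],"rot": [0,0,0]}]' --newtons 30

```text
time_s: 7.77
position: [503.6, -70.6, 59.7]
eef_rot: [3.071, 0.658, 0.004]
ft_force: [-1.3, 3.1, 7.6]
width: 61.7
grip_force: 32.3
```

Request:
apply_moves --plan '[{"grip": 0.3,"delta_pos": [0,0,-0.05],"rot": [0,0,0]},{"grip": 0.3,"delta_pos": [0,0,-0.13],"rot": [0,0,0]},{"grip": 0.3,"delta_pos": [0,0,-0.2],"rot": [0,0,0]},{"grip": 0.3,"delta_pos": [-0.06,0.1,-0.2],"rot": [0,0,0]},{"grip": 0.3,"delta_pos": [-0.13,0.22,-0.2],"rot": [0,0,0]},{"grip": 0.3,"delta_pos": [-0.2,0.33,-0.2],"rot": [0,0,0]},{"grip": 0.3,"delta_pos": [-0.26,0.44,-0.2],"rot": [0,0,0]},{"grip": 0.3,"delta_pos": [-0.32,0.54,-0.2],"rot": [0,0,0]}]'

```text
time_s: 8.43
position: [481.2, -260.1, 119.2]
eef_rot: [3.07, 0.657, 0.002]
ft_force: [0.7, -0.2, -2.1]
width: 61.6
grip_force: 33.7
```

Request:
apply_moves --plan '[{"grip": 0.3,"delta_pos": [-0.04,0.07,0],"rot": [0,0,0]},{"grip": 0.3,"delta_pos": [-0.06,0.105,0],"rot": [0,0,0]},{"grip": 0.3,"delta_pos": [-0.06,0.105,0],"rot": [0,0,0]},{"grip": 0.3,"delta_pos": [-0.06,0.105,0],"rot": [0,0,0]}]'

```text
time_s: 8.77
position: [477.6, -293.6, 118.4]
eef_rot: [-3.072, -0.656, -0.0]
ft_force: [0.1, 0.9, -1.7]
width: 61.9
grip_force: 33.7
```

Run:
```python
from h import *
to([477,-295,66])
im,d,K,T=cam('scene'); cv2.imwrite('pics/s4.png',cv2.resize(im[200:360,120:320,::-1],(800,600)))
```

```text
t 8.77 pos [ 477.6 -293.6  118.4] head 24.1 F [ 0.1  0.9 -1.7] w 61.9 j [-0.68  0.47 -0.27  0.84  0.    2.04]
dpos [-0.004  0.003  0.175] rot [-0. -0.  0.]
```

View pics/s4.png

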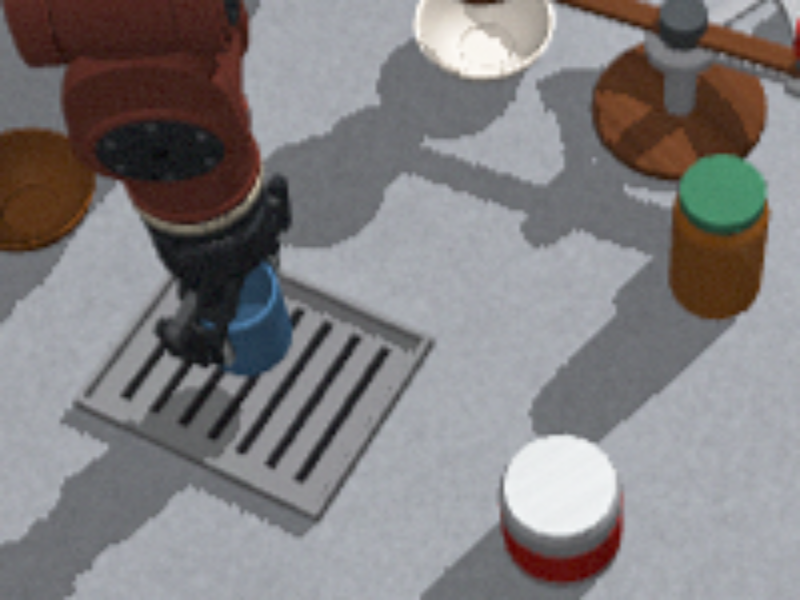

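The crop shows the cup held upright at (255,320) over the tray. I'll lower it to just above the floor, then in small steps until it touches.

Request:
apply_moves --plan '[{"grip": 0.3,"delta_pos": [0,0,0.06],"rot": [0,0,0]},{"grip": 0.3,"delta_pos": [0,0,0.12],"rot": [0,0,0]},{"grip": 0.3,"delta_pos": [0,0,0.15],"rot": [0,0,0]},{"grip": 0.3,"delta_pos": [0,0,0.165],"rot": [0,0,0]},{"grip": 0.3,"delta_pos": [0,0,0.172],"rot": [0,0,0]},{"grip": 0.3,"delta_pos": [0,0,0.172],"rot": [0,0,0]}]'

```text
time_s: 9.32
position: [477.9, -293.3, 66.7]
eef_rot: [-3.071, -0.659, 0.0]
ft_force: [0.4, -0.6, -1.3]
width: 61.6
grip_force: 33.7
```

Request:
apply_moves --plan '[{"grip": 0.3,"delta_pos": [0,0,0.003],"rot": [0,0,0]},{"grip": 0.3,"delta_pos": [0,0,0.006],"rot": [0,0,0]},{"grip": 0.3,"delta_pos": [0,0,0.009],"rot": [0,0,0]},{"grip": 0.3,"delta_pos": [0,0,0.01],"rot": [0,0,0]},{"grip": 0.3,"delta_pos": [0,0,0.01],"rot": [0,0,0]}]'

```text
time_s: 9.73
position: [478.2, -294.1, 64.8]
eef_rot: [3.071, 0.658, 0.002]
ft_force: [-1.3, 2.2, 8.6]
width: 61.9
grip_force: 34.0
```

Contact: the force went from -1.3 N to +8.6 N. Releasing and retreating straight up.

Request:
apply_moves --plan '[{"grip": 1,"delta_pos": [0,0,-0.003],"rot": [0,0,0]},{"grip": 1,"delta_pos": [0,0,-0.003],"rot": [0,0,0]},{"grip": 1,"delta_pos": [0,0,-0.003],"rot": [0,0,0]},{"grip": 1,"delta_pos": [0,0,-0.003],"rot": [0,0,0]},{"grip": 1,"delta_pos": [0,0,-0.003],"rot": [0,0,0]},{"grip": 1,"delta_pos": [0,0,-0.003],"rot": [0,0,0]}]'

```text
time_s: 10.23
position: [477.7, -293.9, 64.4]
eef_rot: [-3.072, -0.658, 0.0]
ft_force: [0.2, 0.5, 1.2]
width: 85.4
grip_force: 0.0
```

Request:
apply_moves --plan '[{"grip": 1,"delta_pos": [0,0,-0.08],"rot": [0,0,0]},{"grip": 1,"delta_pos": [0,0,-0.2],"rot": [0,0,0]},{"grip": 1,"delta_pos": [0,0,-0.33],"rot": [0,0,0]},{"grip": 1,"delta_pos": [0,0,-0.46],"rot": [0,0,0]},{"grip": 1,"delta_pos": [0,0,-0.55],"rot": [0,0,0]},{"grip": 1,"delta_pos": [0,0,-0.6],"rot": [0,0,0]},{"grip": 1,"delta_pos": [0,0,-0.6],"rot": [0,0,0]},{"grip": 1,"delta_pos": [0,0,-0.6],"rot": [0,0,0]}]'

```text
time_s: 10.9
position: [478.0, -294.1, 244.9]
eef_rot: [3.071, 0.658, 0.002]
ft_force: [0.1, 0.5, -0.9]
width: 85.3
grip_force: 0.0
```

Run:
```python
from h import *
im,d,K,T=cam('scene'); cv2.imwrite('pics/s5.png',cv2.resize(im[120:380,100:400,::-1],(690,598)))
to([477,-295,66])
```

```text
t 10.95 pos [ 477.5 -293.6  243.8] head 24.2 F [ 0.5 -0.  -0.7] w 85.6 j [-0.68  0.36 -0.07  1.13 -0.    2.04]
dpos [-0.003  0.004  0.593] rot [-0.001  0.    -0.   ]
```

View pics/s5.png

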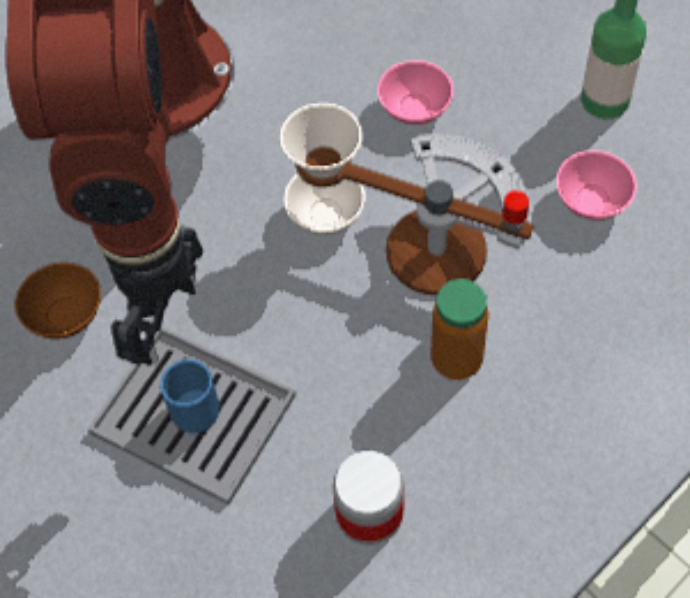

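The picture shows the cup upright in the tray at (190,395), the dripper over the white bowl at (322,150), the other things undisturbed and the gripper clear. Handing in.

```bash
python3 -c "
from workcell import *
print(sign_off())"
```

```text
the job is handed in; nothing more can be done
None
```

The job is handed in at about 11 s on the robot's clock: the dripper is over the white bowl with the pin fully home, the blue cup stands upright in the grey tray, and the bowl, jar, bottle and tin were left where they were.

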